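Release the eccentric lock and push the vial slide to the reader

TASK

On the small metal reading fixture, a vial stands on a slide whose way forward is blocked by an eccentric disc with a lever. With the slide still back, push the lever round until it points straight ahead, away from the slide, so that the low side of the disc faces the slide; only then push the slide by its upright rear plate fully forward against its stops, and leave lever and slide there. Push gently, grip and lift nothing, do not touch the vial on the slide, and leave the other two vials where they stand.

Things in the scene. Friction and masses are not known exactly. Their poses are not given: they have to be found in the camera images.
- fixture: Fixed aluminium fixture, plate 195x100x10 mm on the worktable (x -135 to 60, y -60 to 40 mm). +x = forward (slide travel), +y left. Origin: underside, on the slide's centre line, where its nose stands when home. Two stop blocks at x -65 to -55, y +-(25 to 35), top z 26; grey reader post 26x16 at x -35, y -48, top z 62 mm.
- cam_pivot (a point): Vertical turning axis of the cam, at x 16, y 0, z 23 mm of the fixture. The disc (radius 30 mm, z 11 to 23) is mounted 16 mm off this axis, its long side under the lever, so its low side is opposite the lever.
- lever_post (a point): Middle of the black upright round post at the end of the cam's lever: diameter 15 mm, 65 mm from the pivot axis, free from z = 30 mm (top of the 12 mm wide lever bar) to 62 mm above the worktable; this point at 50 mm. Push it sideways along its arc. The hub on the axis (radius 11 mm) ends at z = 33 mm.
- cam (a joint): Lever angle (rad), counter-clockwise from above: 0 = lever straight forward (fixture +x), disc's low side facing the slide. Starts at 1.25 to 1.9 (lever out to the left), where the disc blocks the slide. Turns -2.6 to 2.6, no stop or catch at 0, stays where left, needs about 5 N at the post. The slide can get home only within about +-0.5.
- slide (a joint): Travel of the slide (m): 0 = fully back (start), 0.045 = home, its side ears against the stop blocks. Needs 2 to 3 N, stays where it is left. Blocked by the disc it stops 8 to 20 mm short of home.
- push_face (a point): Middle of the slide's flat rear face (away from the cam), 44 mm above the worktable, 125 mm behind the fixture's origin when the slide is back; moves with the slide. The upright plate there is 40 mm wide, 10 mm thick, clear from z = 24 to 59 mm; push it in fixture +x. Free for 60 mm behind it.
- seat (a point): Centre of the floor of the ring-shaped vial seat on the slide (outer diameter 36 mm, ring 14 mm high, its rim at z = 38 mm above the worktable), 45 mm in front of the push face; this point at z = 26 mm. Moves with the slide.
- sample_vial: Capped vial, 23 mm diameter, 43 mm high, standing loose in the seat of the slide (its cap ends 69 mm above the worktable). Origin at its bottom centre. Not to be touched; it rides along.
- vial_rear: Loose vial, 23 x 43 mm, standing on the worktable behind the fixture, 75 to 100 mm behind the push face; origin at the bottom centre. A bystander.
- vial_front: Loose vial, 23 x 43 mm, standing on the worktable 70 to 100 mm ahead of the fixture's front edge, a little to the right; origin at the bottom centre. A bystander.

How it is judged:
By the outcome, as a careful person would: the job done as asked, in the order asked, and still so for the second after the job is handed in, with the robot touching nothing.
It also fails if it takes over 54 s, if anything falls off the work surface, if the arm or the gripper's body presses on something with over 40 N, if the wrist force passes 120 N, or if a joint passes its speed limit or range.

ROBOT

A 6-joint arm with a two-finger parallel gripper is mounted at the origin on the work surface; the furniture and walls round the work are solid. World frame = base frame: x ahead of the robot, y to its left, z up, the work surface at z = 0. Lengths are in m, angles in degrees, forces in N, time in s.
With the tool pointing down it reaches from about 0.4 to 0.825 m from the base axis. Payload 7 kg.
Tool frame: the origin (TCP) lies midway between the tips of the shut fingers; the grasp point (between the pads) lies 19 mm behind it (ctrl.hold_point_z is the distance from the TCP to the grasp point, in m); z points along the fingers, y is the line along which they close (so a half turn about z gives the same grasp; the last joint's range is limited). The gripper opens to 88 mm and grips with 3 to 60 N. Pads are 19 mm wide; open, the fingers measure 130 mm over their backs; the gripper's body (78 mm by 193 mm) begins 47 mm behind the grasp point.
Start: joints at [83.944, 20.546, 0.682, 0, -70.136, -16.507], TCP at [0.259, 0.623, 0.227] pointing down, gripper open.
Joint ranges: [-176.03, 176.03], [-82.01, 121.73], [-58.28, 71.71], [-173.87, 95.51], [-174.79, -0.11], [-173.66, 173.66]. Speed limits (degrees/s): [136.94, 136.94, 172.46, 180, 180, 180].

INTERFACE

Orientations are given as [roll, pitch, yaw] about the fixed x, y, z axes, in that order (R = Rz(yaw) Ry(pitch) Rx(roll)).
In Python, from plant import ctrl gives the robot as it stands.
- The arm moves only by the tool apply_moves, never from a script. Its argument "deltas" is a list of rows, each an object with "fingers": the finger opening in mm, from 0 to 87.6; "delta_pos": the shift along the tool's x, y, z in mm, a list of three; "angular": the turn, a rotation vector about the tool's x, y, z in degrees, a list of three. A call has 1 to 10 rows; each row is the pose to reach, as a shift and turn from the pose commanded when the call began, along the tool's axes at that moment; what a row does not reach only later rows make up. A row lasts 1/10 s, in which the tool goes at most 50 mm and 8.59 degrees, less where a joint would pass 70% of its speed; a pose out of reach is approached as far as the arm can. A call with a gripper value outside its range is refused whole. The fingers move at their own pace and stop on an object; the grip force is fixed at half the most. Time passes only in rows, so rows that repeat a pose let the fingers close. It gives the time, the measured TCP pose, the force, the opening and the grip force at its end, in the units of the state.
- ctrl.get_obs(): the state, without advancing time (a new reading comes with each control period).
- ctrl.snapshot(name): name is "scene" or "top" or "wrist"; returns the picture (480x640x3 uint8, red, green, blue); there is no depth.
- ctrl.camera_params(name): a dict with "fx", "fy", "cx", "cy" (pixels), "dist_coeffs" ([k1, k2, p1, p2, k3] as OpenCV has them; the pictures are not rectified), "cam_to_world" (4x4, takes a point from camera to world coordinates); the wrist camera has in their place "mount" (4x4, takes a point from camera to tool coordinates, whose origin is the TCP and whose axes are the flange's). Camera axes: x right, y up, looking along -z (the intrinsics and any distortion apply to the point x, -y, -z); pixel columns grow to the right and rows downward; lengths in m; the calibration is good to about 2 mm. A picture is of the moment at which its call begins: read the wrist's pose just before it. camera_params takes no time and is no camera call.
- ctrl.close_job(): hands the job in; it is judged then, once.
The state is a dict: "clock": time; "joint_pos": joint angles; "qvel": joint speeds; "tau": joint torques, N m; "tool_pos": TCP position; "orientation": TCP orientation; "force": force on the tool from outside, world axes, zero at the start; "moment": the same for the moment, N m; "opening": finger opening in m; "gripper_force": force on a finger pad.
Only numpy, scipy, OpenCV 4.12 (cv2) and the standard library are available. Lean on these libraries where they do the work, as an engineer would, in place of code of your own. Each camera call takes 0.05 s, during which the arm holds its last target. There are 200 camera calls.

## Working session

There is one attempt and no reset: what is moved stays moved. The work goes in short steps, Python scripts to look and compute and a tool call to move; the robot and the scene stay as the last step left them, time stands still between calls to the robot, and variables do not carry over. Pictures are saved under pics/ and viewed, at most 10 in all, crops included, and the job is handed in when it is done.

Besides the shell and the picture viewer there is one more tool, called after "Emit:" by a JSON object that holds its "fn" and its "kwargs", one argument or row to a line. apply_moves: Moves the arm, as the interface text tells. Its arguments: {"type":"object","properties":{"deltas":{"type":"array"}},"required":["deltas"]}

```bash
mkdir -p pics; ls
python3 - <<'E'
from plant import ctrl
import cv2,numpy as np
o=ctrl.get_obs();print({k:np.round(v,4).tolist() for k,v in o.items()})
for n in("scene","top"):
    cv2.imwrite(f"pics/{n}0.png",ctrl.snapshot(n)[:,:,::-1]);print(n,{k:np.round(v,4).tolist() for k,v in ctrl.camera_params(n).items()})
print(ctrl.camera_params("wrist"))
E
```

```text
pics
{'clock': 0.0, 'joint_pos': [83.9449, 20.5929, 0.6342, -0.0201, -70.1372, -16.5045], 'qvel': [-0.1514, -0.024, -0.0478, 0.0739, 0.0712, -0.0876], 'tau': [-0.0012, -58.2714, 29.3052, 6.9975, 0.007, -0.0002], 'tool_pos': [0.2588, 0.6229, 0.2256], 'orientation': [179.9027, -0.0092, -22.5664], 'force': [-1.1921, -0.2576, -0.4969], 'moment': [0.04, -0.0323, 0.0246], 'gripper_force': 0.0, 'opening': 0.0879}
scene {'fx': 494.3206, 'fy': 494.3206, 'cx': 319.4933, 'cy': 241.709, 'dist_coeffs': [-0.0237, 0.0, 0.0, 0.0, 0.0], 'cam_to_world': [[0.6235, 0.5463, -0.5592, -0.0638], [-0.7818, 0.4352, -0.4466, -0.3987], [-0.0006, 0.7157, 0.6984, 0.6411], [0.0, 0.0, 0.0, 1.0]]}
top {'fx': 500.2576, 'fy': 500.2576, 'cx': 309.8382, 'cy': 242.5615, 'dist_coeffs': [-0.0734, 0.0, 0.0, 0.0, 0.0], 'cam_to_world': [[0.0289, 0.9964, -0.0792, 0.3542], [-0.9992, 0.0311, 0.0259, -0.0223], [0.0283, 0.0784, 0.9965, 0.9944], [0.0, 0.0, 0.0, 1.0]]}
{'fx': 344.0454407606828, 'fy': 344.0454407606828, 'cx': 319.7331143858334, 'cy': 242.82223951437328, 'dist_coeffs': array([-0.01580214,  0.        ,  0.        ,  0.        ,  0.        ]), 'mount': array([[ 3.45048574e-04,  9.68108866e-01,  2.50529646e-01,
         6.67038738e-02],
       [ 9.99999933e-01, -3.02698598e-04, -2.07573652e-04,
         1.01354972e-03],
       [-1.25118920e-04,  2.50529701e-01, -9.68108906e-01,
        -1.58931407e-01],
       [ 0.00000000e+00,  0.00000000e+00,  0.00000000e+00,
         1.00000000e+00]])}
```

View pics/scene0.png

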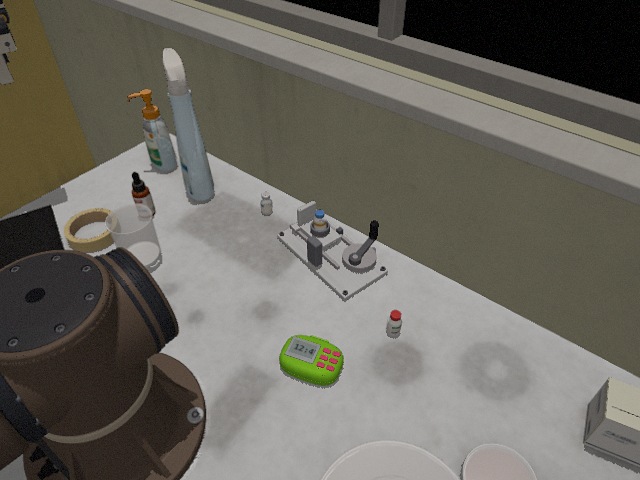

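View pics/top0.png

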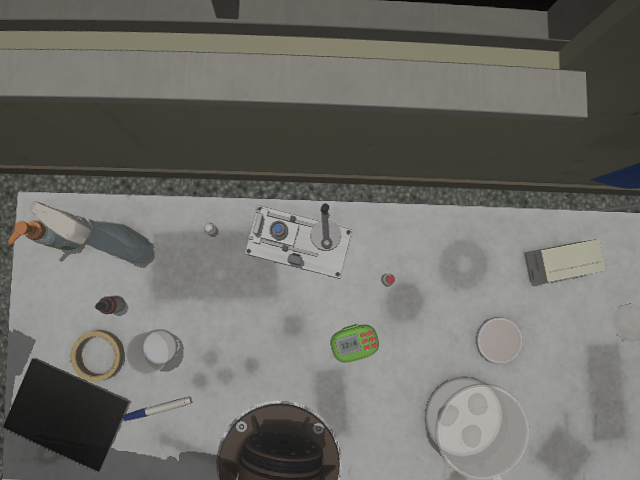

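Run:
```python
import cv2
a=cv2.imread("pics/top0.png")[190:300,190:410];cv2.imwrite("pics/topc.png",cv2.resize(a,None,fx=3.6,fy=3.6,interpolation=cv2.INTER_CUBIC))
a=cv2.imread("pics/scene0.png")[180:345,240:420];cv2.imwrite("pics/scc.png",cv2.resize(a,None,fx=3.6,fy=3.6,interpolation=cv2.INTER_CUBIC))
```

```text
(no output)
```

View pics/topc.png

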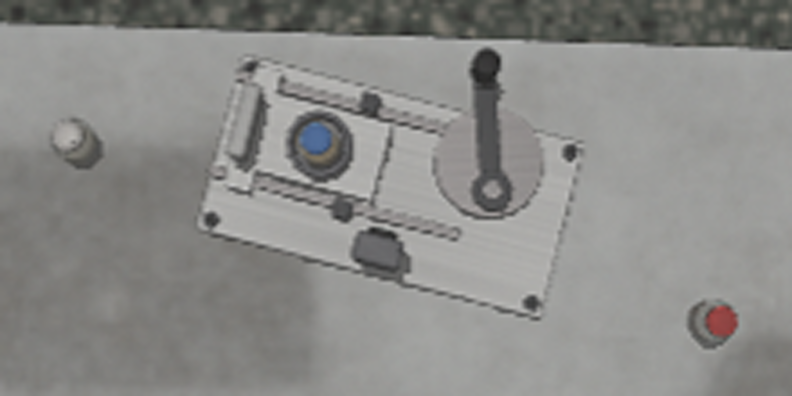

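View pics/scc.png

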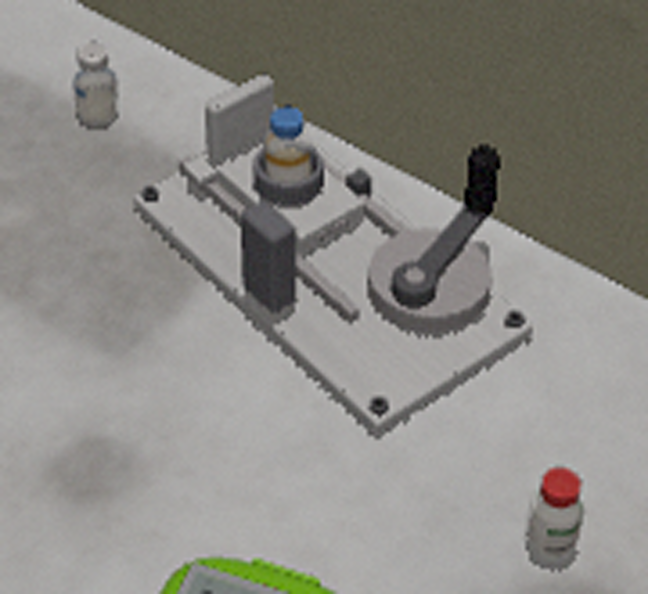

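```bash
cat > h.py <<'E'
import numpy as np,cv2
from plant import ctrl
from scipy.optimize import least_squares
def proj(n,P,T=None):
    c=ctrl.camera_params(n);M=np.array(c["cam_to_world"]) if T is None else T@np.array(c["mount"])
    q=(np.asarray(P)-M[:3,3])@M[:3,:3]*[1,-1,-1]
    K=np.array([[c["fx"],0,c["cx"]],[0,c["fy"],c["cy"]],[0,0,1]])
    return cv2.projectPoints(q.reshape(-1,1,3),np.zeros(3),np.zeros(3),K,np.array(c["dist_coeffs"]))[0][:,0]
def fw(p,P): # fixture mm -> world m
    P=np.atleast_2d(P)/1000.;c,s=np.cos(p[2]),np.sin(p[2])
    return np.c_[p[0]+c*P[:,0]-s*P[:,1],p[1]+s*P[:,0]+c*P[:,1],P[:,2]]
E
cat > fit.py <<'E'
from h import *
top=[((-135,40,10),(240,57)),((60,40,10),(581,143)),((60,-60,10),(541,318)),((-135,-60,10),(199,230)),((16,0,33),(491,191)),((-125+45,0,69),(316,138)),((-35,-48,62),(378,249))]
sc=[((-135,-60,10),(135,203)),((60,-60,10),(378,427)),((60,40,10),(531,329)),((16,0,33),(415,276)),((-80,0,69),(287,116))]
un=lambda c,o:(np.array(c)+.5)/3.6-.5+o
def pts(p,cams):
    L=(16+65*np.cos(p[3]),65*np.sin(p[3]),62)
    r=[]
    for n,l,o,post in(("top",top,(190,190),(486,62)),("scene",sc,(240,180),(484,150))):
        if n in cams:
            P=[a for a,_ in l]+[L];U=un([b for _,b in l]+[post],o)
            r.append(proj(n,fw(p,P))-U)
    return np.vstack(r)
for cams in(("top",),("scene",),("top","scene")):
    s=least_squares(lambda p:pts(p,cams).ravel(),[.5,0,-1.8,1.5],loss="soft_l1",x_scale=[.1,.1,.1,.1])
    print(cams,np.round(s.x,4),np.degrees(s.x[2:]).round(1));print(np.round(pts(s.x,cams),1).tolist())
p=s.x
for n,q in dict(push=(-125,0,44),pivot=(16,0,23),post=(16+65*np.cos(p[3]),65*np.sin(p[3]),50),post0=(81,0,50)).items():print(n,fw(p,q).round(4))
# vials (cap top z=43mm in top view)
for nm,u in(("rear",(68,135)),("front",(722,322))):
    U=un(u,(190,190));s=least_squares(lambda w:(proj("top",[[w[0],w[1],.043]])-U).ravel(),[.5,0]);
    w=s.x-p[:2];c,sn=np.cos(p[2]),np.sin(p[2]);print(nm,s.x.round(3),"fixture",np.round([c*w[0]+sn*w[1],-sn*w[0]+c*w[1]],3))
E
python3 fit.py
```

```text
('top',) [ 0.4356 -0.0633 -1.7873  1.8876] [-102.4  108.2]
[[0.2, -0.4], [0.8, -0.2], [-0.0, 0.2], [-1.2, 0.4], [0.2, -0.4], [-0.1, 0.1], [-0.2, 0.4], [-0.0, -0.1]]
('scene',) [ 0.4354 -0.0646 -1.7932  1.9086] [-102.7  109.4]
[[-1.2, -1.7], [-0.0, -0.0], [1.3, -1.1], [-0.1, 0.5], [0.4, 0.3], [-0.3, 1.3]]
('top', 'scene') [ 0.4356 -0.0638 -1.7886  1.8955] [-102.5  108.6]
[[0.5, -0.4], [1.1, -0.2], [0.1, 0.2], [-1.0, 0.3], [0.4, -0.4], [0.2, 0.1], [0.0, 0.4], [-0.0, -0.1], [-1.6, -1.8], [-0.1, -0.3], [1.1, -1.5], [-0.3, 0.2], [-0.1, 0.1], [-0.3, 1.1]]
push [[0.4626 0.0583 0.044 ]]
pivot [[ 0.4322 -0.0794  0.023 ]]
post [[ 0.4968 -0.0725  0.05  ]]
post0 [[ 0.4181 -0.1429  0.05  ]]
rear [0.453 0.147] fixture [-0.21  -0.028]
front [ 0.365 -0.203] fixture [ 0.151 -0.039]
```

Run:
```python
from h import *
def x_at(n,u,z):
    s=least_squares(lambda w:(proj(n,[[w[0],w[1],z]])-np.array(u)).ravel(),[.5,0]);return s.x.round(3)
print("edge",x_at("top",(320,203),0))
for z in(0,-.1,-.3,-.7):print(z,"wallbase",x_at("top",(320,183),z))
a=cv2.imread("pics/top0.png");b=cv2.imread("pics/scene0.png")
print([ (r,a[r,320].tolist()) for r in range(20,205,4)])
g=b[:,400].astype(int);print([(r,g[r].tolist()) for r in range(0,290,6)])
```

```text
edge [ 0.514 -0.066]
0 wallbase [ 0.554 -0.065]
-0.1 wallbase [ 0.575 -0.069]
-0.3 wallbase [ 0.615 -0.078]
-0.7 wallbase [ 0.695 -0.095]
[(20, [93, 99, 101]), (24, [93, 98, 101]), (28, [48, 51, 52]), (32, [48, 50, 52]), (36, [45, 48, 50]), (40, [108, 128, 131]), (44, [107, 127, 130]), (48, [108, 129, 131]), (52, [107, 128, 131]), (56, [81, 88, 90]), (60, [122, 129, 131]), (64, [122, 129, 130]), (68, [121, 128, 130]), (72, [121, 128, 130]), (76, [120, 127, 129]), (80, [120, 127, 129]), (84, [120, 127, 129]), (88, [120, 127, 129]), (92, [121, 127, 129]), (96, [121, 128, 130]), (100, [120, 128, 130]), (104, [71, 74, 76]), (108, [60, 64, 65]), (112, [53, 62, 63]), (116, [54, 62, 63]), (120, [52, 61, 62]), (124, [53, 63, 63]), (128, [52, 60, 62]), (132, [52, 61, 62]), (136, [52, 61, 62]), (140, [52, 62, 63]), (144, [50, 60, 60]), (148, [51, 60, 61]), (152, [50, 59, 60]), (156, [52, 61, 61]), (160, [51, 60, 61]), (164, [52, 60, 61]), (168, [54, 62, 63]), (172, [53, 61, 62]), (176, [69, 81, 89]), (180, [42, 48, 50]), (184, [92, 98, 98]), (188, [80, 86, 83]), (192, [66, 72, 68]), (196, [65,
[... 408 characters left out ...]
46, 149]), (102, [90, 93, 95]), (108, [90, 92, 97]), (114, [82, 87, 88]), (120, [77, 89, 92]), (126, [71, 85, 92]), (132, [75, 89, 91]), (138, [71, 83, 88]), (144, [76, 87, 92]), (150, [71, 88, 90]), (156, [75, 92, 93]), (162, [78, 90, 93]), (168, [79, 92, 96]), (174, [73, 85, 92]), (180, [77, 89, 95]), (186, [78, 90, 92]), (192, [76, 88, 93]), (198, [75, 93, 94]), (204, [73, 91, 93]), (210, [72, 88, 89]), (216, [70, 87, 90]), (222, [75, 89, 92]), (228, [74, 88, 93]), (234, [77, 94, 95]), (240, [77, 91, 94]), (246, [80, 95, 97]), (252, [69, 86, 88]), (258, [171, 173, 174]), (264, [171, 172, 174]), (270, [170, 172, 171]), (276, [170, 172, 172]), (282, [170, 173, 173]), (288, [167, 170, 170])]
```

Run:
```python
from h import *
for ts,ss in((102,99),(108,112)):
    f=lambda w:np.r_[(proj("top",[[w[0],w[1],w[2]]])-[320,ts]).ravel(),(proj("scene",[[w[0],w[3],w[2]]])-[400,ss]).ravel()]
    s=least_squares(f,[.6,0,.2,0]);print("sill edge x,z",s.x.round(3),s.cost)
```

```text
sill edge x,z [ 0.643 -0.052  0.217 -0.015] 4.0389678347315804e-28
sill edge x,z [ 0.641 -0.053  0.194 -0.019] 1.4742232596770269e-25
```

Run:
```python
from h import *
def tri(t,s):
    r=least_squares(lambda w:np.r_[(proj("top",[w])-np.array(t)).ravel(),(proj("scene",[w])-np.array(s)).ravel()],[.4,.3,.2]);return r.x.round(3),round(r.cost,1)
print("spray tip",tri((45,210),(174,55)))
print("pump",tri((15,238),(143,95)))
print("dropper",tri((103,306),(136,178)))
for u in((150,252),):print("base",least_squares(lambda w:(proj("top",[[*w,0]])-np.array(u)).ravel(),[.4,.3]).x)
```

```text
spray tip (array([0.45 , 0.352, 0.263]), np.float64(3.0))
pump (array([0.417, 0.446, 0.168]), np.float64(19.7))
dropper (array([0.299, 0.324, 0.089]), np.float64(0.3))
base [0.40455553 0.26916305]
```

```bash
cat >> h.py <<'E'
from scipy.spatial.transform import Rotation as Ro
PF=np.array([.4356,-.0638,-1.7886])  # fixture pose
YF=np.degrees(PF[2])
def rows(poses): # poses: (x,y,z m, yaw deg world, tool down)
    o=ctrl.get_obs();R0=Ro.from_euler("xyz",o["orientation"],degrees=True)
    for x,y,z,w in poses:
        d=R0.inv().apply(np.array([x,y,z])-o["tool_pos"])*1000
        a=(R0.inv()*Ro.from_euler("xyz",[180,0,w],degrees=True)).as_rotvec(degrees=True)
        print(d.round(1).tolist(),a.round(1).tolist())
E
python3 - <<'E'
from h import *
t=fw(PF,(-32,52,0))[0];print(t)
rows([(.259,.623,.345,-22.6),(t[0],t[1],.345,YF+18.6)])
E
```

```text
[ 0.49328621 -0.04379248  0.        ]
[0.1, 0.0, -119.3] [0.1, -0.0, 0.0]
[472.4, 525.9, -118.4] [0.1, -0.1, 61.3]
```

Emit:
{"fn": "apply_moves", "kwargs": {
  "deltas": [
    {"fingers": 0,"delta_pos": [0,0,-40],"angular": [0,0,0]},
    {"fingers": 0,"delta_pos": [0,0,-80],"angular": [0,0,0]},
    {"fingers": 0,"delta_pos": [0,0,-118],"angular": [0,0,0]},
    {"fingers": 0,"delta_pos": [25,28,-118],"angular": [0,0,5]},
    {"fingers": 0,"delta_pos": [55,61,-118],"angular": [0,0,11]},
    {"fingers": 0,"delta_pos": [85,95,-118],"angular": [0,0,17]},
    {"fingers": 0,"delta_pos": [115,128,-118],"angular": [0,0,23]},
    {"fingers": 0,"delta_pos": [145,161,-118],"angular": [0,0,29]},
    {"fingers": 0,"delta_pos": [175,195,-118],"angular": [0,0,35]},
    {"fingers": 0,"delta_pos": [205,228,-118],"angular": [0,0,41]}
  ]
}}

```text
clock: 1.1
tool_pos: [0.3609, 0.3321, 0.3444]
orientation: [180.0, -0.0, -63.8]
force: [1.1, -0.4, 1.1]
opening: 0.0132
gripper_force: 0.0
```

Run:
```python
from h import *
t=fw(PF,(-32,52,0))[0]
rows([(t[0],t[1],.345,YF+18.6),(t[0],t[1],.12,YF+18.6)])
```

```text
[395.7, 47.2, -0.6] [0.0, -0.0, 20.1]
[395.7, 47.1, 224.4] [0.0, -0.0, 20.1]
```

Emit:
{"fn": "apply_moves", "kwargs": {
  "deltas": [
    {"fingers": 0,"delta_pos": [45,5,0],"angular": [0,0,4]},
    {"fingers": 0,"delta_pos": [90,11,0],"angular": [0,0,8]},
    {"fingers": 0,"delta_pos": [135,16,0],"angular": [0,0,12]},
    {"fingers": 0,"delta_pos": [180,21,0],"angular": [0,0,16]},
    {"fingers": 0,"delta_pos": [225,27,0],"angular": [0,0,20]},
    {"fingers": 0,"delta_pos": [270,32,0],"angular": [0,0,20]},
    {"fingers": 0,"delta_pos": [315,37,0],"angular": [0,0,20]},
    {"fingers": 0,"delta_pos": [355,42,40],"angular": [0,0,20]},
    {"fingers": 0,"delta_pos": [390,46,80],"angular": [0,0,20]},
    {"fingers": 0,"delta_pos": [395,47,120],"angular": [0,0,20]}
  ]
}}

```text
clock: 2.1
tool_pos: [0.4957, -0.0429, 0.2242]
orientation: [-179.8, -0.0, -83.7]
force: [0.4, 0.6, -1.4]
opening: 0.0004
gripper_force: 0.0
```

Run:
```python
from h import *
t=fw(PF,(-32,52,0))[0]
o=ctrl.get_obs();cv2.imwrite("pics/w1.png",ctrl.snapshot("wrist")[:,:,::-1]);print({k:np.round(v,4).tolist() for k,v in o.items()})
T=np.eye(4);T[:3,:3]=Ro.from_euler("xyz",o["orientation"],degrees=True).as_matrix();T[:3,3]=o["tool_pos"];np.save("T1.npy",T)
a=1.8955
print(proj("wrist",fw(PF,[(16,0,33),(16+65*np.cos(a),65*np.sin(a),62),(60,40,10),(60,-60,10)]),T).round())
rows([(t[0],t[1],.04,YF+18.6)])
```

```text
{'clock': 2.1, 'joint_pos': [17.7576, 3.6551, -21.5015, 0.038, -64.6959, -11.4598], 'qvel': [-12.8078, 23.2706, -41.5234, -1.0581, 63.5025, 12.2056], 'tau': [-0.1892, -38.6065, 30.8497, 6.936, -2.3187, 0.1957], 'tool_pos': [0.4957, -0.0429, 0.2242], 'orientation': [-179.8486, -0.0044, -83.686], 'force': [0.3609, 0.6143, -1.4094], 'moment': [0.1717, -0.1912, -0.0292], 'gripper_force': 0.0, 'opening': 0.0004}
[[386. 193.]
 [322. 196.]
 [361. 138.]
 [449. 170.]]
[1.0, -4.3, 175.0] [0.6, 0.1, 0.1]
```

View pics/w1.png

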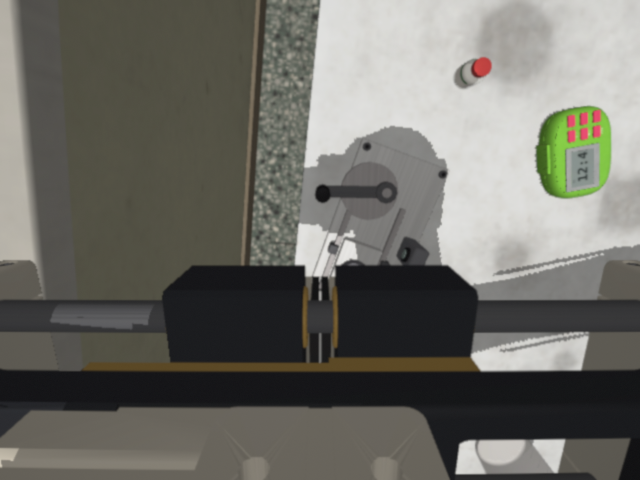

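Emit:
{"fn": "apply_moves", "kwargs": {
  "deltas": [
    {"fingers": 0,"delta_pos": [0,-4,0],"angular": [0,0,0]},
    {"fingers": 0,"delta_pos": [0,-4,40],"angular": [0,0,0]},
    {"fingers": 0,"delta_pos": [0,-4,75],"angular": [0,0,0]},
    {"fingers": 0,"delta_pos": [0,-4,110],"angular": [0,0,0]},
    {"fingers": 0,"delta_pos": [0,-4,140],"angular": [0,0,0]},
    {"fingers": 0,"delta_pos": [0,-4,165],"angular": [0,0,0]},
    {"fingers": 0,"delta_pos": [0,-4,183],"angular": [0,0,0]},
    {"fingers": 0,"delta_pos": [0,-4,183],"angular": [0,0,0]},
    {"fingers": 0,"delta_pos": [0,-4,183],"angular": [0,0,0]}
  ]
}}

```text
clock: 3.05
tool_pos: [0.5004, -0.0391, 0.0433]
orientation: [-179.9, -0.0, -83.5]
force: [0.2, 0.1, -0.3]
opening: 0.0005
gripper_force: 0.0
```

```bash
cat > arc.py <<'E'
from h import *
import sys
# tool poses pushing post at lever angle a (deg): TCP D behind the post along the clockwise tangent, face square to it
D=float(sys.argv[1]);z=float(sys.argv[2]);P=[]
for a in map(float,sys.argv[3:]):
    r=np.radians(a);c=np.array([16+65*np.cos(r)-D*np.sin(r),65*np.sin(r)+D*np.cos(r),0])
    c=np.array([16+65*np.cos(r)-D*np.cos(r-np.pi/2),65*np.sin(r)-D*np.sin(r-np.pi/2),0])
    w=fw(PF,c)[0];P.append((w[0],w[1],z,YF+a-90))
rows(P);o=ctrl.get_obs();print(o["force"],o["tool_pos"])
E
sed -i '/65\*np.sin(r)+D/d;s/^    c=np/    c=np/' arc.py; sed -i 's/    r=np.radians(a);.*/    r=np.radians(a)/' arc.py; cat arc.py; python3 arc.py 17 .04 117 108.6 103 98 94
```

```text
from h import *
import sys
# tool poses pushing post at lever angle a (deg): TCP D behind the post along the clockwise tangent, face square to it
D=float(sys.argv[1]);z=float(sys.argv[2]);P=[]
for a in map(float,sys.argv[3:]):
    c=np.array([16+65*np.cos(r)-D*np.cos(r-np.pi/2),65*np.sin(r)-D*np.sin(r-np.pi/2),0])
    w=fw(PF,c)[0];P.append((w[0],w[1],z,YF+a-90))
rows(P);o=ctrl.get_obs();print(o["force"],o["tool_pos"])Traceback (most recent call last):
  File "arc.py", line 6, in <module>
    c=np.array([16+65*np.cos(r)-D*np.cos(r-np.pi/2),65*np.sin(r)-D*np.sin(r-np.pi/2),0])
                             ^
NameError: name 'r' is not defined
```

```bash
sed -i 's/^    c=np/    r=np.radians(a);c=np/' arc.py; python3 arc.py 17 .04 117 108.6 103 98 94
```

```text
[6.5, 10.4, 3.2] [-0.1, -0.0, -8.0]
[15.8, 7.3, 3.3] [-0.1, -0.0, 0.4]
[22.2, 6.0, 3.3] [-0.1, -0.0, 6.0]
[28.1, 5.4, 3.3] [-0.1, 0.0, 11.0]
[32.8, 5.2, 3.3] [-0.1, 0.0, 15.0]
[ 0.15088137  0.13883723 -0.28185422] [ 0.50040654 -0.03905687  0.04326536]
```

Emit:
{"fn": "apply_moves", "kwargs": {
  "deltas": [
    {"fingers": 0,"delta_pos": [4,7,3],"angular": [0,0,0]},
    {"fingers": 0,"delta_pos": [8,7,3],"angular": [0,0,0]},
    {"fingers": 0,"delta_pos": [11,7,3],"angular": [0,0,0]},
    {"fingers": 0,"delta_pos": [14,7,3],"angular": [0,0,0]},
    {"fingers": 0,"delta_pos": [16,7,3],"angular": [0,0,0.5]},
    {"fingers": 0,"delta_pos": [18,6.5,3],"angular": [0,0,3]},
    {"fingers": 0,"delta_pos": [21,6,3],"angular": [0,0,5]},
    {"fingers": 0,"delta_pos": [23,6,3],"angular": [0,0,7]}
  ]
}}

```text
clock: 3.85
tool_pos: [0.4961, -0.0634, 0.0389]
orientation: [-179.9, 0.0, -90.7]
force: [0.2, 5.0, 1.9]
opening: 0.0003
gripper_force: 2.2
```

```bash
python3 arc.py 17 .04 105 102 98 94 90 86 82 78 74 70 66
```

```text
[-3.8, -0.2, -1.1] [-0.1, 0.0, -3.2]
[-0.4, -1.1, -1.1] [-0.1, 0.0, -0.2]
[4.1, -2.2, -1.1] [-0.1, 0.0, 3.8]
[8.8, -2.9, -1.1] [-0.1, 0.0, 7.8]
[13.4, -3.3, -1.1] [-0.1, 0.0, 11.8]
[18.1, -3.4, -1.1] [-0.1, 0.0, 15.8]
[22.8, -3.1, -1.1] [-0.1, 0.0, 19.8]
[27.5, -2.5, -1.1] [-0.1, 0.0, 23.8]
[32.1, -1.6, -1.1] [-0.1, 0.1, 27.8]
[36.6, -0.4, -1.1] [-0.1, 0.1, 31.8]
[41.0, 1.1, -1.1] [-0.1, 0.1, 35.8]
[0.23628745 4.98393867 1.85136907] [ 0.49613598 -0.06339159  0.03889392]
```

Emit:
{"fn": "apply_moves", "kwargs": {
  "deltas": [
    {"fingers": 0,"delta_pos": [4,-2,0],"angular": [0,0,4]},
    {"fingers": 0,"delta_pos": [9,-3,0],"angular": [0,0,8]},
    {"fingers": 0,"delta_pos": [13.5,-3.3,0],"angular": [0,0,12]},
    {"fingers": 0,"delta_pos": [18,-3.4,0],"angular": [0,0,16]},
    {"fingers": 0,"delta_pos": [23,-3,0],"angular": [0,0,20]},
    {"fingers": 0,"delta_pos": [27.5,-2.5,0],"angular": [0,0,24]},
    {"fingers": 0,"delta_pos": [32,-1.5,0],"angular": [0,0,28]},
    {"fingers": 0,"delta_pos": [36.5,-0.5,0],"angular": [0,0,32]},
    {"fingers": 0,"delta_pos": [41,1,0],"angular": [0,0,36]}
  ]
}}

```text
clock: 4.75
tool_pos: [0.4946, -0.1045, 0.0387]
orientation: [-180.0, 0.1, -126.8]
force: [0.5, 5.0, 0.1]
opening: 0.0002
gripper_force: 2.2
```

```bash
python3 arc.py 17 .04 66 62 58 54 50 46 42 38 34 30 26
```

```text
[-0.0, 0.1, -1.3] [-0.0, 0.1, -0.3]
[4.6, -0.9, -1.3] [-0.0, 0.1, 3.7]
[9.2, -1.7, -1.3] [-0.0, 0.1, 7.7]
[13.9, -2.1, -1.3] [-0.0, 0.1, 11.7]
[18.6, -2.2, -1.4] [-0.0, 0.1, 15.7]
[23.2, -1.9, -1.4] [-0.0, 0.1, 19.7]
[27.9, -1.3, -1.4] [-0.0, 0.1, 23.7]
[32.5, -0.4, -1.4] [-0.0, 0.1, 27.7]
[37.0, 0.8, -1.4] [-0.0, 0.1, 31.7]
[41.5, 2.3, -1.4] [-0.0, 0.1, 35.7]
[45.8, 4.2, -1.4] [-0.0, 0.1, 39.7]
[0.47061226 4.99682092 0.10835753] [ 0.49459324 -0.10446915  0.03867028]
```

Emit:
{"fn": "apply_moves", "kwargs": {
  "deltas": [
    {"fingers": 0,"delta_pos": [4.5,-1,0],"angular": [0,0,4]},
    {"fingers": 0,"delta_pos": [9,-1.7,0],"angular": [0,0,8]},
    {"fingers": 0,"delta_pos": [14,-2,-0.5],"angular": [0,0,12]},
    {"fingers": 0,"delta_pos": [18.5,-2,-1],"angular": [0,0,16]},
    {"fingers": 0,"delta_pos": [23,-2,-1],"angular": [0,0,20]},
    {"fingers": 0,"delta_pos": [28,-1.3,-1],"angular": [0,0,24]},
    {"fingers": 0,"delta_pos": [32.5,-0.5,-1],"angular": [0,0,28]},
    {"fingers": 0,"delta_pos": [37,1,-1],"angular": [0,0,32]},
    {"fingers": 0,"delta_pos": [41.5,2.3,-1],"angular": [0,0,36]}
  ]
}}

```text
clock: 5.65
tool_pos: [0.4685, -0.1364, 0.0397]
orientation: [-180.0, 0.1, -162.8]
force: [3.3, 5.0, -1.6]
opening: 0.0002
gripper_force: 2.6
```

```bash
python3 arc.py 17 .04 30 26 22 18 15 12 9 6 4 2 0
```

```text
[0.5, 0.3, -0.3] [-0.0, 0.1, -0.3]
[5.1, -0.8, -0.3] [-0.0, 0.1, 3.7]
[9.7, -1.5, -0.3] [-0.0, 0.1, 7.7]
[14.4, -1.9, -0.3] [-0.0, 0.1, 11.7]
[17.9, -2.0, -0.4] [0.0, 0.1, 14.7]
[21.4, -1.9, -0.4] [0.0, 0.1, 17.7]
[24.9, -1.6, -0.4] [0.0, 0.1, 20.7]
[28.4, -1.2, -0.4] [0.0, 0.1, 23.7]
[30.7, -0.8, -0.4] [0.0, 0.1, 25.7]
[33.0, -0.3, -0.4] [0.0, 0.1, 27.7]
[35.3, 0.3, -0.4] [0.0, 0.1, 29.7]
[ 3.25053031  4.99808192 -1.59521887] [ 0.46851222 -0.13639118  0.03968585]
```

Emit:
{"fn": "apply_moves", "kwargs": {
  "deltas": [
    {"fingers": 0,"delta_pos": [5,-1,0],"angular": [0,0,4]},
    {"fingers": 0,"delta_pos": [9.5,-1.5,0],"angular": [0,0,8]},
    {"fingers": 0,"delta_pos": [14,-2,0],"angular": [0,0,12]},
    {"fingers": 0,"delta_pos": [18,-2,0],"angular": [0,0,15]},
    {"fingers": 0,"delta_pos": [21.5,-2,0],"angular": [0,0,18]},
    {"fingers": 0,"delta_pos": [25,-1.6,0],"angular": [0,0,21]},
    {"fingers": 0,"delta_pos": [28.5,-1.2,0],"angular": [0,0,24]},
    {"fingers": 0,"delta_pos": [30.5,-1,0],"angular": [0,0,26]},
    {"fingers": 0,"delta_pos": [30.5,-1,0],"angular": [0,0,26]}
  ]
}}

```text
clock: 6.55
tool_pos: [0.44, -0.1466, 0.0399]
orientation: [180.0, 0.2, 171.4]
force: [5.1, 3.5, -2.3]
opening: 0.0004
gripper_force: 2.5
```

```bash
python3 arc.py 17 .04 6 4 2 0 -2
python3 - <<'E'
from h import *
o=ctrl.get_obs();im=ctrl.snapshot("wrist")[:,:,::-1]
T=np.eye(4);T[:3,:3]=Ro.from_euler("xyz",o["orientation"],degrees=True).as_matrix();T[:3,3]=o["tool_pos"]
sc=ctrl.snapshot("scene")[:,:,::-1];tp=ctrl.snapshot("top")[:,:,::-1]
f=3.2
a=cv2.resize(sc[180:345,280:405],None,fx=f,fy=f,interpolation=cv2.INTER_CUBIC);b=cv2.resize(tp[195:300,240:365],None,fx=f,fy=f,interpolation=cv2.INTER_CUBIC)
H=max(a.shape[0],b.shape[0]);c=np.zeros((H,800,3),np.uint8);c[:a.shape[0],:400]=a;c[:b.shape[0],400:]=b[:, :400];cv2.imwrite("pics/m1.png",c);print(c.shape)
E
```

```text
[-1.6, 0.9, -0.1] [0.0, 0.2, -2.1]
[0.7, 0.2, -0.1] [0.0, 0.2, -0.1]
[3.0, -0.3, -0.1] [0.0, 0.2, 1.9]
[5.3, -0.8, -0.1] [0.0, 0.2, 3.9]
[7.6, -1.2, -0.1] [0.0, 0.2, 5.9]
[ 5.07611407  3.52287926 -2.29159441] [ 0.44001644 -0.14656649  0.03990601]
(528, 800, 3)
```

View pics/m1.png

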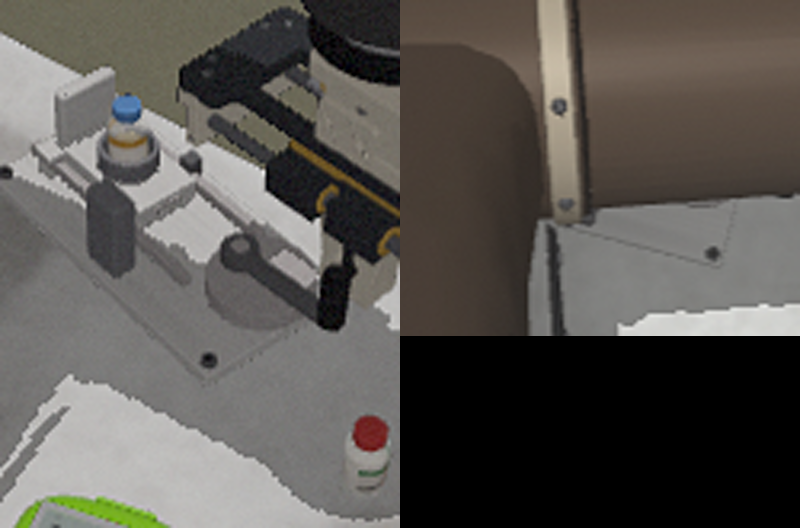

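Run:
```python
from h import *
for a in(10,8,6,4,2,0):
    r=np.radians(a);P=[(16+65*np.cos(r),65*np.sin(r),z) for z in(30,62)]+[(16,0,33)]
    print(a,((proj("scene",fw(PF,P))-[280,180]+.5)*3.2).round().tolist())
```

```text
10 [[339.0, 310.0], [345.0, 268.0], [240.0, 247.0]]
8 [[337.0, 312.0], [342.0, 270.0], [240.0, 247.0]]
6 [[334.0, 315.0], [340.0, 272.0], [240.0, 247.0]]
4 [[331.0, 317.0], [337.0, 275.0], [240.0, 247.0]]
2 [[328.0, 319.0], [334.0, 277.0], [240.0, 247.0]]
0 [[325.0, 322.0], [330.0, 279.0], [240.0, 247.0]]
```

Emit:
{"fn": "apply_moves", "kwargs": {
  "deltas": [
    {"fingers": 0,"delta_pos": [2,-0.3,0],"angular": [0,0,1.5]},
    {"fingers": 0,"delta_pos": [4,-0.6,0],"angular": [0,0,3]},
    {"fingers": 0,"delta_pos": [5,-0.8,0],"angular": [0,0,4]},
    {"fingers": 0,"delta_pos": [5,-0.8,0],"angular": [0,0,4]},
    {"fingers": 0,"delta_pos": [0,-0.8,0],"angular": [0,0,4]},
    {"fingers": 0,"delta_pos": [-10,-0.8,0],"angular": [0,0,4]},
    {"fingers": 0,"delta_pos": [-20,-0.8,0],"angular": [0,0,4]},
    {"fingers": 0,"delta_pos": [-20,-0.8,-25],"angular": [0,0,4]},
    {"fingers": 0,"delta_pos": [-20,-0.8,-65],"angular": [0,0,4]},
    {"fingers": 0,"delta_pos": [-20,-0.8,-110],"angular": [0,0,4]}
  ]
}}

```text
clock: 7.7
tool_pos: [0.4572, -0.1507, 0.1497]
orientation: [-179.9, -0.2, 167.4]
force: [1.6, 0.3, -0.2]
opening: 0.0003
gripper_force: 0.0
```

Run:
```python
from h import *
ctrl.snapshot("wrist");ctrl.snapshot("wrist")
o=ctrl.get_obs();im=ctrl.snapshot("wrist")[:,:,::-1]
print(o["tool_pos"],o["orientation"])
T=np.eye(4);T[:3,:3]=Ro.from_euler("xyz",o["orientation"],degrees=True).as_matrix();T[:3,3]=o["tool_pos"];np.save("T2.npy",T)
sc=ctrl.snapshot("scene")[:,:,::-1]
f=3.2
a=cv2.resize(sc[180:345,280:405],None,fx=f,fy=f,interpolation=cv2.INTER_CUBIC)
c=np.zeros((528,800,3),np.uint8);c[:,:400]=a
cv2.imwrite("pics/w2full.png",im)
c[:300,400:]=cv2.resize(im,(400,300));cv2.imwrite("pics/m2.png",c)
for a in(8,4,0,-4):
    r=np.radians(a);P=[(16+65*np.cos(r),65*np.sin(r),z) for z in(30,62)]+[(16,0,33)]
    print(a,((proj("scene",fw(PF,P))-[280,180]+.5)*3.2).round().tolist(),proj("wrist",fw(PF,P),T).round().tolist())
```

```text
[ 0.46192666 -0.15095316  0.15519845] [179.94879629   0.4893115  167.50411854]
8 [[337.0, 312.0], [342.0, 270.0], [240.0, 247.0]] [[320.0, 193.0], [320.0, 198.0], [399.0, 182.0]]
4 [[331.0, 317.0], [337.0, 275.0], [240.0, 247.0]] [[319.0, 187.0], [319.0, 192.0], [399.0, 182.0]]
0 [[325.0, 322.0], [330.0, 279.0], [240.0, 247.0]] [[319.0, 182.0], [319.0, 186.0], [399.0, 182.0]]
-4 [[318.0, 326.0], [324.0, 283.0], [240.0, 247.0]] [[319.0, 176.0], [319.0, 179.0], [399.0, 182.0]]
```

View pics/m2.png

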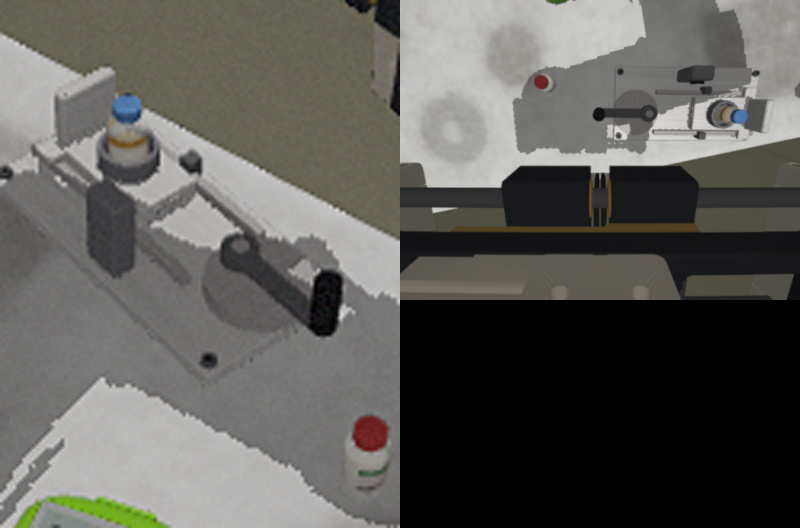

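Run:
```python
import cv2
im=cv2.imread("pics/w2full.png");cv2.imwrite("pics/w2c.png",cv2.resize(im[130:230,300:430],None,fx=6,fy=6,interpolation=cv2.INTER_CUBIC))
```

```text
(no output)
```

View pics/w2c.png

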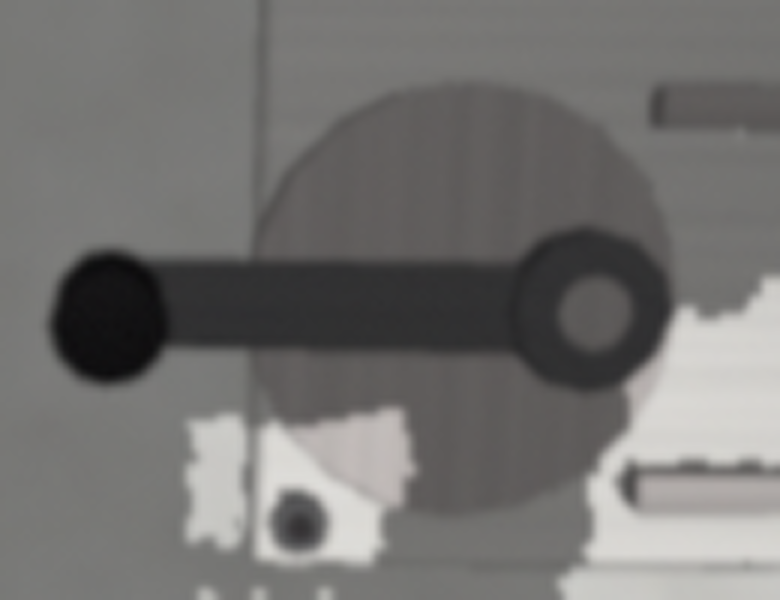

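Run:
```python
from h import *
t=fw(PF,(-150,0,0))[0];print(t,ctrl.get_obs()["clock"])
rows([(t[0],t[1],.155,167.4+80),(t[0],t[1],.155,YF)])
```

```text
[0.46801286 0.08265616 0.        ] 7.9
[41.9, 229.5, -4.3] [-0.0, 0.1, -80.0]
[41.9, 229.5, -4.3] [-0.1, 0.1, -90.1]
```

Emit:
{"fn": "apply_moves", "kwargs": {
  "deltas": [
    {"fingers": 0,"delta_pos": [0,0,-10],"angular": [0,0,-8]},
    {"fingers": 0,"delta_pos": [4,20,-10],"angular": [0,0,-16]},
    {"fingers": 0,"delta_pos": [8,45,-10],"angular": [0,0,-24]},
    {"fingers": 0,"delta_pos": [13,70,-10],"angular": [0,0,-32]},
    {"fingers": 0,"delta_pos": [18,100,-10],"angular": [0,0,-40]},
    {"fingers": 0,"delta_pos": [24,130,-10],"angular": [0,0,-48]},
    {"fingers": 0,"delta_pos": [30,160,-10],"angular": [0,0,-56]},
    {"fingers": 0,"delta_pos": [36,190,-10],"angular": [0,0,-64]},
    {"fingers": 0,"delta_pos": [40,215,-10],"angular": [0,0,-72]},
    {"fingers": 0,"delta_pos": [42,229,-10],"angular": [0,0,-80]}
  ]
}}

```text
clock: 8.9
tool_pos: [0.4664, 0.0835, 0.1582]
orientation: [179.9, -0.1, -112.2]
force: [-0.1, 0.5, 0.5]
opening: 0.0004
gripper_force: 0.0
```

Emit:
{"fn": "apply_moves", "kwargs": {
  "deltas": [
    {"fingers": 0,"delta_pos": [0,0,0],"angular": [0,0,-7]},
    {"fingers": 0,"delta_pos": [0,0,0],"angular": [0,0,-10]},
    {"fingers": 0,"delta_pos": [0,0,0],"angular": [0,0,-10]},
    {"fingers": 0,"delta_pos": [0,0,0],"angular": [0,0,-10]}
  ]
}}

```text
clock: 9.3
tool_pos: [0.4665, 0.0819, 0.1586]
orientation: [179.9, -0.1, -102.7]
force: [0.8, 0.1, 0.1]
opening: 0.0005
gripper_force: 0.0
```

Run:
```python
from h import *
t=fw(PF,(-150,0,0))[0]
rows([(t[0],t[1],.155,YF),(t[0],t[1],.035,YF)])
o=ctrl.get_obs();print(o["tool_pos"],o["orientation"],o["qvel"])
tp=ctrl.snapshot("top")[:,:,::-1];sc=ctrl.snapshot("scene")[:,:,::-1]
f=4
c=np.zeros((600,800,3),np.uint8);c[:,:400]=cv2.resize(sc[170:320,240:340],(400,600),interpolation=cv2.INTER_CUBIC);c[:300,400:]=cv2.resize(ctrl.snapshot("wrist")[:,:,::-1],(400,300));cv2.imwrite("pics/m3.png",c)
```

```text
[-1.1, -1.3, 3.6] [0.1, -0.1, -0.2]
[-1.2, -1.5, 123.6] [0.1, -0.1, -0.2]
[0.46648471 0.08190718 0.1585913 ] [ 1.79905185e+02 -8.48970974e-02 -1.02679132e+02] [-0.14359766 -0.38702675  0.15436536 -0.01849433  0.02004713 -0.18480537]
```

View pics/m3.png

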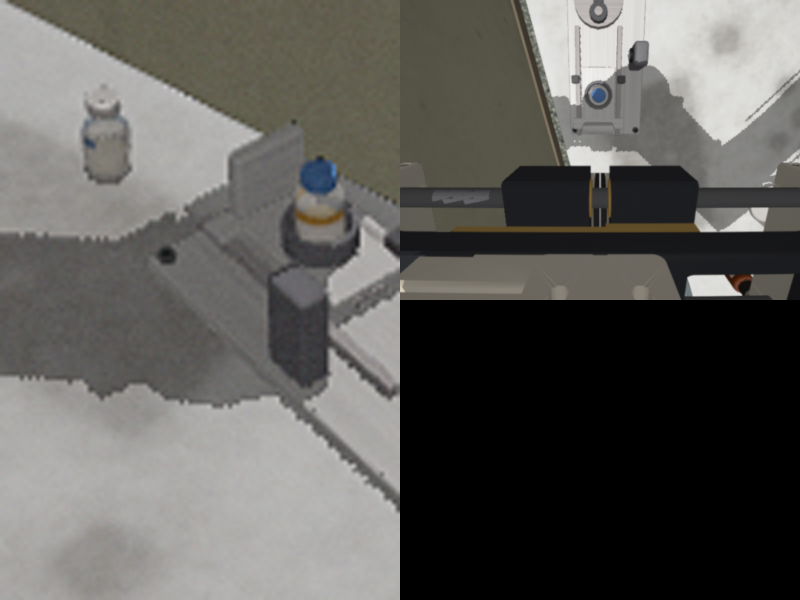

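Emit:
{"fn": "apply_moves", "kwargs": {
  "deltas": [
    {"fingers": 0,"delta_pos": [-1,-1.5,30],"angular": [0,0,0]},
    {"fingers": 0,"delta_pos": [-1,-1.5,60],"angular": [0,0,0]},
    {"fingers": 0,"delta_pos": [-1,-1.5,90],"angular": [0,0,0]},
    {"fingers": 0,"delta_pos": [-1,-1.5,110],"angular": [0,0,0]},
    {"fingers": 0,"delta_pos": [-1,-1.5,122],"angular": [0,0,0]},
    {"fingers": 0,"delta_pos": [-1,-1.5,122],"angular": [0,0,0]},
    {"fingers": 0,"delta_pos": [2,-1.5,122],"angular": [0,0,0]},
    {"fingers": 0,"delta_pos": [5,-1.5,122],"angular": [0,0,0]},
    {"fingers": 0,"delta_pos": [8,-1.5,122],"angular": [0,0,0]},
    {"fingers": 0,"delta_pos": [10,-1.5,122],"angular": [0,0,0]}
  ]
}}

```text
clock: 10.45
tool_pos: [0.4664, 0.072, 0.0382]
orientation: [-179.9, 0.1, -102.6]
force: [-0.4, -0.2, -0.8]
opening: 0.0004
gripper_force: 0.0
```

Emit:
{"fn": "apply_moves", "kwargs": {
  "deltas": [
    {"fingers": 0,"delta_pos": [1,0,0],"angular": [0,0,0]},
    {"fingers": 0,"delta_pos": [2.5,0,0],"angular": [0,0,0]},
    {"fingers": 0,"delta_pos": [4,0,0],"angular": [0,0,0]},
    {"fingers": 0,"delta_pos": [5.5,0,0],"angular": [0,0,0]},
    {"fingers": 0,"delta_pos": [7,0,0],"angular": [0,0,0]},
    {"fingers": 0,"delta_pos": [9,0,0],"angular": [0,0,0]},
    {"fingers": 0,"delta_pos": [11,0,0],"angular": [0,0,0]},
    {"fingers": 0,"delta_pos": [13,0,0],"angular": [0,0,0]}
  ]
}}

```text
clock: 11.25
tool_pos: [0.4636, 0.0594, 0.0376]
orientation: [-180.0, 0.0, -102.6]
force: [-0.1, 1.6, 1.6]
opening: 0.0003
gripper_force: 1.2
```

```bash
cat > st.py <<'E'
from h import *
o=ctrl.get_obs();w=o["tool_pos"]-np.r_[PF[:2],0];c,s=np.cos(PF[2]),np.sin(PF[2])
print("fixture mm",np.round(1000*np.array([c*w[0]+s*w[1],-s*w[0]+c*w[1],w[2]]),1),"F fwd",(c*o["force"][0]+s*o["force"][1]).round(1),o["clock"])
E
python3 st.py
```

```text
fixture mm [-126.4    0.7   37.6] F fwd -1.5 11.25
```

Emit:
{"fn": "apply_moves", "kwargs": {
  "deltas": [
    {"fingers": 0,"delta_pos": [3,0,0],"angular": [0,0,0]},
    {"fingers": 0,"delta_pos": [6,0,0],"angular": [0,0,0]},
    {"fingers": 0,"delta_pos": [9,0,0],"angular": [0,0,0]},
    {"fingers": 0,"delta_pos": [12,0,0],"angular": [0,0,0]},
    {"fingers": 0,"delta_pos": [15,0,0],"angular": [0,0,0]},
    {"fingers": 0,"delta_pos": [18,0,0],"angular": [0,0,0]},
    {"fingers": 0,"delta_pos": [21,0,0],"angular": [0,0,0]},
    {"fingers": 0,"delta_pos": [24,0,0],"angular": [0,0,0]},
    {"fingers": 0,"delta_pos": [27,0,0],"angular": [0,0,0]},
    {"fingers": 0,"delta_pos": [30,0,0],"angular": [0,0,0]}
  ]
}}

```text
clock: 12.25
tool_pos: [0.4568, 0.03, 0.0376]
orientation: [-180.0, 0.0, -102.6]
force: [0.8, 2.2, 2.0]
opening: 0.0002
gripper_force: 1.2
```

```bash
python3 st.py
```

```text
fixture mm [-96.1   0.4  37.6] F fwd -2.3 12.25
```

Emit:
{"fn": "apply_moves", "kwargs": {
  "deltas": [
    {"fingers": 0,"delta_pos": [1.5,0,0],"angular": [0,0,0]},
    {"fingers": 0,"delta_pos": [3,0,0],"angular": [0,0,0]},
    {"fingers": 0,"delta_pos": [4,0,0],"angular": [0,0,0]},
    {"fingers": 0,"delta_pos": [4,0,0],"angular": [0,0,0]}
  ]
}}

```text
clock: 12.65
tool_pos: [0.4558, 0.0261, 0.0375]
orientation: [180.0, -0.0, -102.6]
force: [1.9, 1.1, 0.8]
opening: 0.0004
gripper_force: 0.5
```

```bash
python3 st.py
```

```text
fixture mm [-92.1   0.3  37.5] F fwd -1.5 12.65
```

Continue in 1 mm steps until the force rises at the stops.

Emit:
{"fn": "apply_moves", "kwargs": {
  "deltas": [
    {"fingers": 0,"delta_pos": [1,0,0],"angular": [0,0,0]},
    {"fingers": 0,"delta_pos": [2,0,0],"angular": [0,0,0]},
    {"fingers": 0,"delta_pos": [2,0,0],"angular": [0,0,0]}
  ]
}}

```text
clock: 12.95
tool_pos: [0.4557, 0.0252, 0.0375]
orientation: [-180.0, 0.1, -102.6]
force: [-1.4, 7.1, 0.1]
opening: 0.0008
gripper_force: 3.9
```

Emit:
{"fn": "apply_moves", "kwargs": {
  "deltas": [
    {"fingers": 0,"delta_pos": [0.5,0,0],"angular": [0,0,0]},
    {"fingers": 0,"delta_pos": [1,0,0],"angular": [0,0,0]},
    {"fingers": 0,"delta_pos": [1,0,0],"angular": [0,0,0]}
  ]
}}

```text
clock: 13.25
tool_pos: [0.4557, 0.0251, 0.0376]
orientation: [-180.0, 0.2, -102.6]
force: [-2.4, 13.5, -0.5]
opening: 0.0007
gripper_force: 6.5
```

```bash
python3 st.py
```

```text
fixture mm [-91.1   0.5  37.6] F fwd -12.7 13.25
```

Emit:
{"fn": "apply_moves", "kwargs": {
  "deltas": [
    {"fingers": 0,"delta_pos": [-2,0,0],"angular": [0,0,0]},
    {"fingers": 0,"delta_pos": [-8,0,0],"angular": [0,0,0]},
    {"fingers": 0,"delta_pos": [-20,0,0],"angular": [0,0,0]},
    {"fingers": 0,"delta_pos": [-30,0,0],"angular": [0,0,0]},
    {"fingers": 0,"delta_pos": [-30,0,-30],"angular": [0,0,0]},
    {"fingers": 0,"delta_pos": [-30,0,-75],"angular": [0,0,0]},
    {"fingers": 0,"delta_pos": [-30,0,-120],"angular": [0,0,0]},
    {"fingers": 0,"delta_pos": [-30,0,-150],"angular": [0,0,0]},
    {"fingers": 0,"delta_pos": [-30,0,-150],"angular": [0,0,0]},
    {"fingers": 0,"delta_pos": [-30,0,-150],"angular": [0,0,0]}
  ]
}}

```text
clock: 14.25
tool_pos: [0.462, 0.0533, 0.188]
orientation: [-179.9, 0.1, -102.6]
force: [-0.3, 0.4, -0.8]
opening: 0.0002
gripper_force: 0.0
```

Run:
```python
from h import *
o=ctrl.get_obs();im=ctrl.snapshot("wrist")[:,:,::-1];sc=ctrl.snapshot("scene")[:,:,::-1]
c=np.zeros((600,800,3),np.uint8);c[:500,:400]=cv2.resize(sc[170:370,255:415],(400,500),interpolation=cv2.INTER_CUBIC)
c[:500,400:]=cv2.resize(im[:250,240:440],(400,500));cv2.imwrite("pics/m4.png",c)
```

```text
(no output)
```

View pics/m4.png

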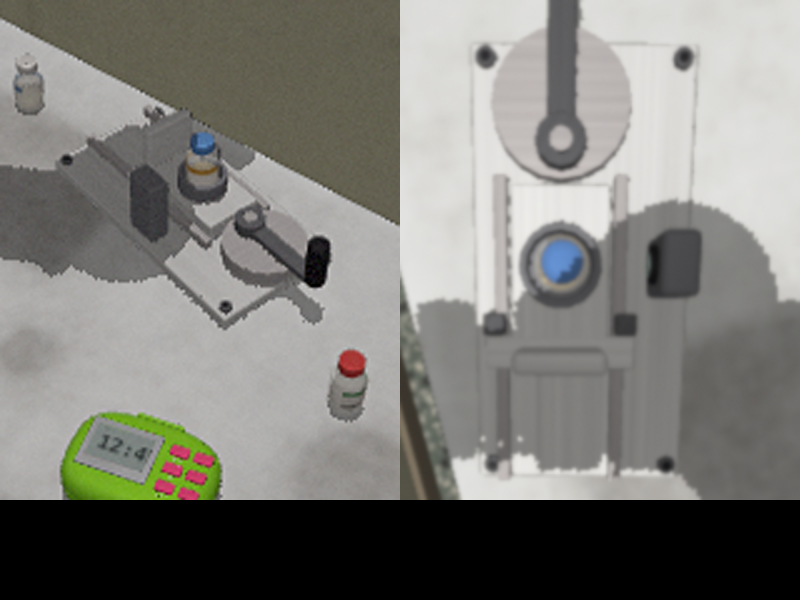

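The picture shows the ears against the stop blocks (495,325 and 624,325). The lever points straight ahead, from the hub at (560,138). The sample vial is upright in its seat, and both bystander vials stand where they were.

```bash
python3 -c "
from plant import ctrl
print(ctrl.close_job())"
```

```text
the job is handed in; nothing more can be done
None
```

The job is done and handed in: the lever was pushed to straight ahead (within about 1°), then the slide was pushed home against its stops, with the arm clear of everything, no vial disturbed, and about 14 of the 54 s used.

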